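# Probe the rewound gauge coil

## Robot

A 6-joint arm with a two-finger parallel gripper is mounted at the origin on the work surface. World frame = base frame: x ahead of the robot, y to its left, z up, the work surface at z = 0. Lengths are in m, angles in degrees, forces in N, time in s.
With the tool pointing down it reaches from about 0.25 to 0.725 m from the base axis. Payload 9.7 kg.
Tool frame: the origin (TCP) lies midway between the tips of the shut fingers; the grasp point (between the pads) lies 19 mm behind it (bot.hold_point_z is the distance from the TCP to the grasp point, in m); z points along the fingers, y is the line along which they close (so a half turn about z gives the same grasp; the last joint's range is limited). The gripper opens to 85 mm and grips with 20 to 120 N. Pads are 22 mm wide; open, the fingers measure 114 mm over their backs; the gripper's body (76 mm by 85 mm) begins 54 mm behind the grasp point. The pads swing forward as they close: fully open they stand 13 mm farther back than shut.
Start: joints at [-74.083, 4.979, 10.078, 95.1, 0, 90], TCP at [0.151, -0.529, 0.231] pointing down, gripper open.
Joint ranges: [-179.16, 179.16], [-48.56, 103.87], [-65.8, 70.77], [-126.05, 130.52], [-82.76, 87.17], [-180, 180]. Speed limits (degrees/s): [127.2, 127.2, 147.25, 180, 180, 180].

## Interface

Orientations are given as [roll, pitch, yaw] about the fixed x, y, z axes, in that order (R = Rz(yaw) Ry(pitch) Rx(roll)).
In Python, from workcell import bot gives the robot as it stands.
- The arm moves only by the tool play_rows, never from a script. Its argument "steps" is a list that holds one entry, the list of rows, each a list of 4 numbers: the shift along the tool's x, y, z in m, then the turn about the tool's z in rad. In form: [[[tx, ty, tz, yaw], ...]]. A call has exactly 5 rows; each row shifts and turns the commanded pose from where the row before left it, along the tool's axes as they then stand; what a row does not reach is not made up. A row lasts 1/12 s, in which the tool goes at most 41.7 mm and 7.16 degrees, less where a joint would pass 70% of its speed; a pose out of reach is approached as far as the arm can. A call is refused whole if a number of a shift passes 0.0417 or a number of a turn 0.125, either way. A call with a gripper value outside its range is refused whole. "gripper" is the finger opening in m, from 0 to 0.0854, set as the call begins (left out, the last holds). The fingers move at their own pace and stop on an object; "squeeze" is the grip in N (left out, the last holds). Time passes only in rows, so rows that do not move let the fingers close, or fill a call up. It gives the time, the measured TCP pose, the force, the opening and the grip force at its end, in the units of the state.
- bot.get_obs(): the state, without advancing time (a new reading comes with each control period).
- bot.camera(name): name is "scene" or "top"; returns a dict with "img" (384x512x3 uint8, blue, green, red), "vfov" (degrees; the focal length in pixels is half the picture's height over the tangent of half this angle, whatever the lens; pixels are square), "cx", "cy" (the principal point, pixels), "xyz" and "attitude" of the camera in the world. Camera axes: x right, y down, z forward; pixel columns grow to the right and rows downward; lengths in m; the calibration is good to about 2 mm. A picture is of the moment at which its call begins. There is no depth.
- bot.job_done(): hands the job in; it is judged then, once.
The state is a dict: "time": time; "q": joint angles; "qd": joint speeds; "joint_efforts": joint torques, N m; "ee_pos": TCP position; "tcp_rot": TCP orientation; "wrist_force": force on the tool from outside, world axes, zero at the start; "torque": the same for the moment, N m; "opening": finger opening in m; "grasp_force": force on a finger pad.
Only numpy, scipy, OpenCV 4.12 (cv2) and the standard library are available. Lean on these libraries where they do the work, as an engineer would, in place of code of your own. Each camera call takes 0.05 s, during which the arm holds its last target. There are 200 camera calls.

## Task

Slide the rewound coil up off the winder's arbor, seat it fully home over the brass post of the coil tester and let go of it. Then take the test pen from its stand and hold it upright with its tip on the coil's red-ringed contact, pressing lightly so that the sprung tip goes about half-way in, and finish like that, still holding the pen on the contact. Leave the tape roll, trim ring, knife and screwdriver where they lie.

Things in the scene. Friction and masses are not known exactly. Their poses are not given: they have to be found in the camera images.
- winder: upright coil winder, fixed: blue motor box 110 x 110 mm, top 30 mm above the bench; on it a steel hub 48 mm in diameter up to 50 mm, and from there a bare round steel arbor 22 mm in diameter with a coned top that ends 95 mm above the bench. Origin on the bench under the arbor's axis; z up
- coil_mid (a point): the rewound ring coil, black flanged former with copper winding: outside diameter 60 mm, bore 26 mm, 18 mm high, 90 g, loose; it starts on the winder's arbor, resting on the hub. The point is on its axis at half height; z along the axis, up
- coil_contact (a point): the contact to be probed: brass disc 10 mm in diameter with a 3 mm wide red ring round it, on the coil's top face, 22 mm from the coil's axis (it goes round with the coil). The point is its centre, 9 mm above the coil's mid-height. The other brass disc, opposite and without a red ring, is not the one
- tester: bench coil tester, fixed: flat grey instrument 150 (its x) x 120 mm, top 30 mm above the bench, screen on top at its -x end. Origin on the bench under its middle; z up
- nest (a point): the tester's nest, 27 mm from the tester's middle along its +x: a white round seat 54 mm in diameter, 20 mm above the tester's top, with a brass post 22 mm in diameter that stands 25 mm up from the seat and is coned over its last 7 mm. The point is the centre of the seat's face, 50 mm above the bench; a seated coil rests on this face, its mid-height 9 mm above the point
- stand: pen stand, fixed: grey block 44 x 44 mm on an 80 x 80 mm foot, its top 80 mm above the bench, with an upright hole 14.5 mm in diameter through the block. Origin on the bench under the hole
- pen_grip (a point): cordless test pen, 148 mm long, 80 g, loose, upright in the stand: red square handle 18 x 18 x 80 mm; below it a round finger guard 28 mm across, 4 mm thick, resting on the stand; then a black nose 12 mm across and the sprung brass tip. The point is the handle's middle, 40 mm below its top end, 108 mm above the tip's end when fully out; z along the pen, up; x, y square to the handle's faces
- pen_tip (a point): the end of the pen's sprung brass tip, 4 mm in diameter, round-ended; it moves up into the pen as the tip is pressed in
- plunger (a joint): how far the pen's sprung tip is pushed in, m: 0 fully out, 0.010 fully in; it takes about 0.5 N to start it and 3 N to push it fully in (250 N/m)
- tape: bystander: roll of yellow masking tape lying flat, 100 mm in diameter, 24 mm high
- trim: bystander: aluminium dial trim ring lying flat, 112 mm in diameter, 8 mm high
- knife: bystander: blue snap-off knife lying flat, 150 mm long, 15 mm high
- driver: bystander: screwdriver with green handle lying flat, 190 mm long
Mind the look-alikes: they are no part of the job. Of the things shaped like the tester, the grey one is meant. Leave any purple look-alike of the part that bears coil_mid alone.

How it is judged:
By the outcome, as a careful person would: the job done as asked, in the order asked, and still so for the second after the job is handed in, while the arm keeps its last pose, push and grip.
It also fails if it takes over 51 s, if anything falls off the work surface, if the arm or the gripper's body presses on something with over 40 N, if the wrist force passes 120 N, or if a joint passes its speed limit or range.

## Working session

There is one attempt and no reset: what is moved stays moved. The work goes in short steps, Python scripts to look and compute and a tool call to move; the robot and the scene stay as the last step left them, time stands still between calls to the robot, and variables do not carry over. Pictures are saved under pics/ and viewed, at most 10 in all, crops included, and the job is handed in when it is done.

Besides the shell and the picture viewer there is one more tool, called in YAML: its name, and indented under it one key for each argument. play_rows: Moves the arm, as the interface text tells. Its arguments: {"type":"object","properties":{"steps":{"type":"array","items":{"type":"array","items":{"type":"array","items":{"type":"number"}}}},"gripper":{"type":"number"},"squeeze":{"type":"number"}},"required":["steps"]}

```bash
mkdir -p pics; ls
python3 - <<'E'
from workcell import bot
import cv2,numpy as np,pickle
print(bot.get_obs(), bot.hold_point_z)
ims=[]
for n in("scene","top"):
    c=bot.camera(n); pickle.dump(c,open(n+"0.pkl","wb")); print(n,{k:v for k,v in c.items() if k!="img"})
    cv2.imwrite(f"pics/{n}0.png",cv2.resize(c["img"],(800,600),interpolation=cv2.INTER_CUBIC))
E
```

```text
pics
{'time': 0.0, 'q': array([-7.40827010e+01,  5.01069355e+00,  1.00348893e+01,  9.50990262e+01,
       -5.22304853e-04,  8.99995126e+01]), 'qd': array([ 0.08407491, -0.02473805, -0.09151008,  0.01084726,  0.02304331,
        0.00229491]), 'joint_efforts': array([-1.75687896e-04, -5.20393825e+01,  4.64800465e+01,  1.66338327e-02,
       -1.88130991e-05, -1.17446396e-05]), 'ee_pos': array([ 0.15077353, -0.52869819,  0.23059086]), 'tcp_rot': array([-1.79925170e+02,  5.21667876e-04,  1.59177871e+01]), 'wrist_force': array([-0.30318208, -1.5069406 ,  0.07148858]), 'torque': array([-0.01016113,  0.02138913, -0.04043764]), 'grasp_force': 0.0, 'opening': 0.08550941714292082} 0.0187
scene {'vfov': 45.29701560118367, 'cx': 259.7151765681502, 'cy': 202.10412960304447, 'xyz': array([1.31771489, 0.28780777, 0.96084472]), 'attitude': array([-135.17526359,    0.50207173,  108.49450863])}
top {'vfov': 57.36548947348959, 'cx': 259.22414572993705, 'cy': 192.54726487857502, 'xyz': array([ 0.29537897, -0.00866034,  1.17245749]), 'attitude': array([-1.67531143e+02, -4.42515862e-02, -8.39741224e+01])}
```

View pics/scene0.png

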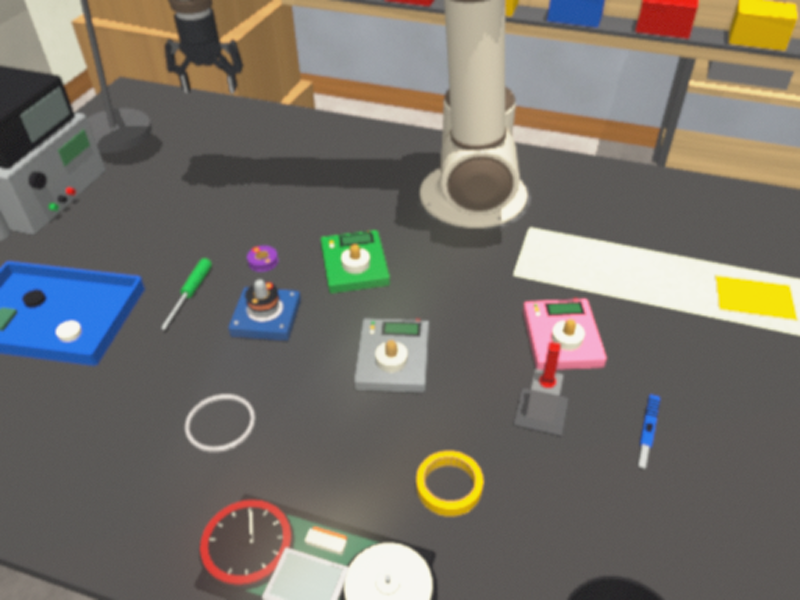

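View pics/top0.png

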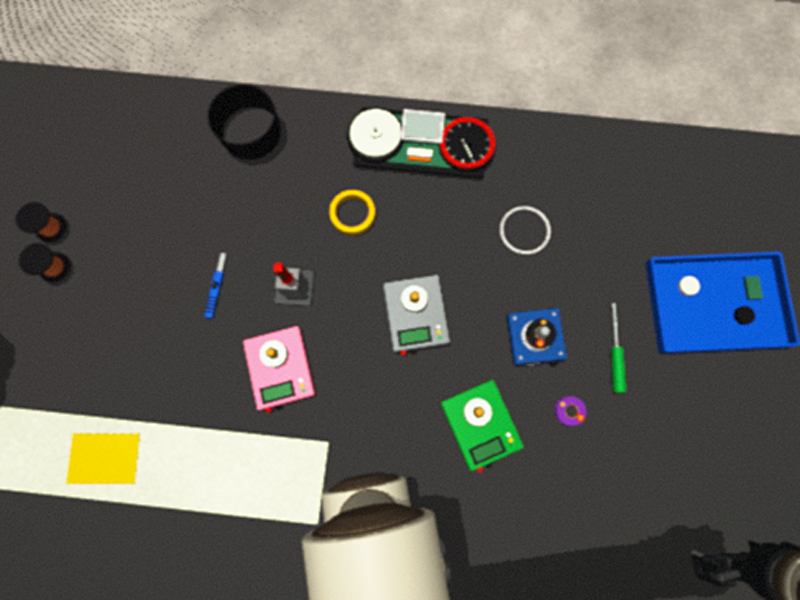

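Candidates: testers in the top view are grey (416,313), green (482,425) and pink (279,368), so I take the grey one. Coils are black/copper on the winder (540,333) and purple (571,410), so I take the one on the winder. The only red pen is in the stand, at (285,275). Next I check these in one close crop.

```bash
cat > h.py <<'E'
import numpy as np,cv2,pickle
from scipy.spatial.transform import Rotation as R
def ld(n): return pickle.load(open(n+".pkl","rb"))
def K(c):
    f=c["img"].shape[0]/2/np.tan(np.radians(c["vfov"]/2)); return f
def proj(c,P):
    p=R.from_euler("xyz",c["attitude"],degrees=True).inv().apply(np.atleast_2d(P)-c["xyz"]); f=K(c)
    return np.c_[c["cx"]+f*p[:,0]/p[:,2],c["cy"]+f*p[:,1]/p[:,2]]
def ray(c,uv):
    d=np.array([(uv[0]-c["cx"])/K(c),(uv[1]-c["cy"])/K(c),1.]); return R.from_euler("xyz",c["attitude"],degrees=True).apply(d)
def atz(c,uv,z):
    d=ray(c,uv); return c["xyz"]+d*(z-c["xyz"][2])/d[2]
def tile(c,u,v,w=66,h=50,s=6):
    u,v=int(u-w/2),int(v-h/2)
    t=cv2.resize(c["img"][v:v+h,u:u+w],(w*s,h*s),interpolation=cv2.INTER_CUBIC)
    for k in range(0,w,10): cv2.line(t,(k*s,0),(k*s,6),(255,255,0),1); cv2.putText(t,str(u+k),(k*s,16),0,.35,(255,255,0),1)
    for k in range(0,h,10): cv2.line(t,(0,k*s),(6,k*s),(255,255,0),1); cv2.putText(t,str(v+k),(8,k*s+4),0,.35,(255,255,0),1)
    return t
def mont(fn,ts): 
    cv2.imwrite(fn,np.vstack([np.hstack(ts[:2]),np.hstack(ts[2:])]))
E
python3 - <<'E'
from h import *
t=ld("top0");s=ld("scene0")
mont("pics/m1.png",[tile(t,345,213),tile(t,266,200),tile(t,188,180),tile(s,169,195)])
mont("pics/m2.png",[tile(s,250,227),tile(s,348,245,66,64,6)[:300*2][:384][:300],tile(s,348,250),tile(t,366,262)])
E
```

```text
(no output)
```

View pics/m1.png

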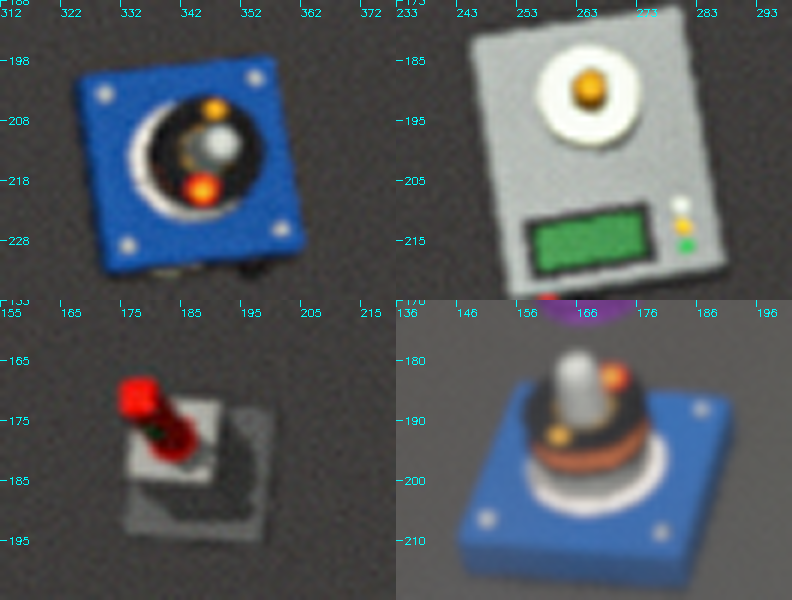

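View pics/m2.png

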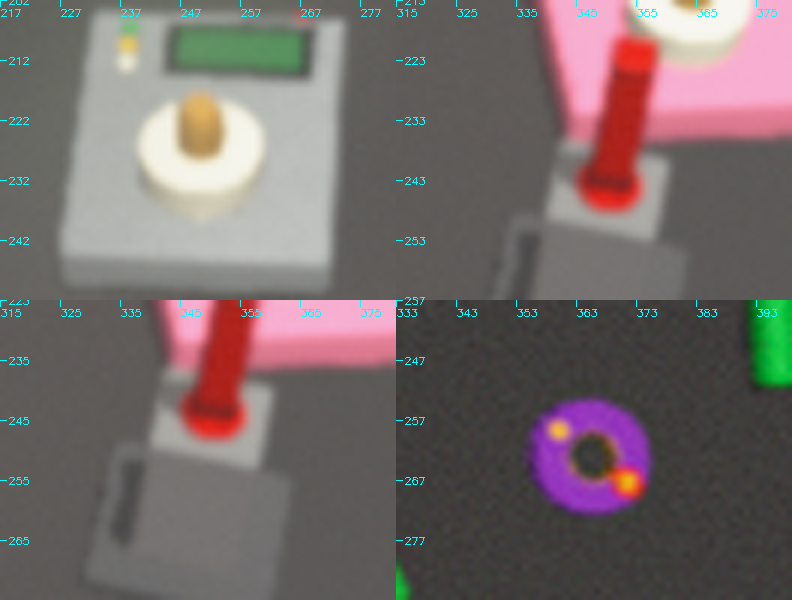

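The crop confirms the choices: the grey tester has its seat at (264.7,190.4), the black coil on the winder is centred at (346,213), with the red-ringed contact near (345.6,219), and the pen top is at (178,171). Now to triangulate.

Run:
```python
from h import *
from scipy.optimize import least_squares
t=ld("top0");s=ld("scene0")
D={"coiltop":((346.1,213.1),(167.7,188.5),.068),"arbor":((348.6,211.4),(165.7,179.5),.092),"contact":((345.6,219.3),(171.6,182.4),.068),
"nest":((264.7,190.4),(250.2,226.1),.05),"posttop":((265,189.3),(250.3,219.5),.075),"pentop":((177.9,170.9),(354.3,220.9),.164),"guard":((183.6,177.6),(350.3,243.9),.084),
"purple":((365.2,262.3),None,.018)}
for k,(a,b,z) in D.items():
    print(k,"top",atz(t,a,z).round(4), "scene",b and atz(s,b,z).round(4))
def e(n,p,q,z,c=t):
    d=atz(c,q,z)-atz(c,p,z); print(n,np.degrees(np.arctan2(d[1],d[0])).round(1),np.linalg.norm(d).round(3))
T=lambda x,y,u0,v0:(u0+x/6-.5,v0+y/6-.5)
e("tester left edge",T(76,40,233,175),T(113,298,233,175),.03); e("tester right",T(285,8,233,175),T(328,263,233,175),.03)
e("stand top edge bot",T(127,171,155,155),T(209,182,155,155),.08)
e("stand R",T(222,102,155,155),T(209,182,155,155),.08)
e("stand scene top bottomedge",T(150,205,315,213),T(258,240,315,213),.08,s)
e("stand foot bottom",T(124,231,155,155),T(262,242,155,155),.01)
e("pentop top edge",T(121,80,155,155),T(157,83,155,155),.164)
```

```text
coiltop top [ 0.5008 -0.2659  0.068 ] scene [ 0.5075 -0.2656  0.068 ]
arbor top [ 0.5025 -0.2677  0.092 ] scene [ 0.4979 -0.2727  0.092 ]
contact top [ 0.4808 -0.2653  0.068 ] scene [ 0.4811 -0.2664  0.068 ]
nest top [ 0.5514 -0.0006  0.05  ] scene [ 0.5546 -0.0025  0.05  ]
posttop top [ 0.5494 -0.0013  0.075 ] scene [ 0.5537 -0.0019  0.075 ]
pentop top [0.5575 0.2622 0.164 ] scene [0.5592 0.2602 0.164 ]
guard top [0.5581 0.262  0.084 ] scene [0.5622 0.2619 0.084 ]
purple top [ 0.356  -0.3471  0.018 ] scene None
tester left edge -165.6 0.147
tester right -165.4 0.146
stand top edge bot -91.8 0.044
stand R 179.5 0.045
stand scene top bottomedge 84.4 0.045
stand foot bottom -88.6 0.078
pentop top edge -88.9 0.018
```

play_rows:
  steps:
    - [[0,0,0,0.0926],[0,0,0,0.0926],[0,0,0,0.0926],[0.032,-0.024,0,0],[0.032,-0.024,0,0]]
  gripper: 0.085
  squeeze: 30

```text
time: 0.52
ee_pos: [0.2143, -0.4808, 0.2304]
tcp_rot: [-179.9, 0.0, -0.3]
wrist_force: [1.4, -0.5, -0.6]
opening: 0.085
grasp_force: 0.0
```

play_rows:
  steps:
    - [[0.032,-0.024,0,0],[0.032,-0.024,0,0],[0.032,-0.024,0,0],[0.032,-0.024,0,0],[0.032,-0.024,0,0]]

```text
time: 0.93
ee_pos: [0.376, -0.3593, 0.2311]
tcp_rot: [-180.0, 0.0, -0.0]
wrist_force: [1.4, -1.1, 0.2]
opening: 0.0848
grasp_force: 0.0
```

play_rows:
  steps:
    - [[0.032,-0.024,0,0],[0.032,-0.024,0,0],[0.032,-0.024,0,0],[0.026,-0.02,0,0],[0,0,0,0]]

```text
time: 1.35
ee_pos: [0.5003, -0.2654, 0.23]
tcp_rot: [-179.9, 0.0, 0.3]
wrist_force: [0.4, 0.0, -0.3]
opening: 0.0849
grasp_force: 0.0
```

play_rows:
  steps:
    - [[0.0015,0,0.04,0],[0,0,0.04,0],[0,0,0.04,0],[0,0,0.04,0],[0,0,0.02,0]]

```text
time: 1.77
ee_pos: [0.4959, -0.2678, 0.0458]
tcp_rot: [-179.8, 0.3, 0.0]
wrist_force: [0.2, 1.1, -0.9]
opening: 0.0851
grasp_force: 0.0
```

play_rows:
  steps:
    - [[0,0,0.01,0],[0,0,0.003,0],[0,0,0,0],[0,0,0,0],[0,0,0,0]]

```text
time: 2.18
ee_pos: [0.4994, -0.2695, 0.0403]
tcp_rot: [179.9, -0.2, -0.0]
wrist_force: [0.1, -0.3, 0.6]
opening: 0.0849
grasp_force: 0.0
```

```bash
cat > look.py <<'E'
import sys,pickle
from workcell import bot
from h import *
tag=sys.argv[1]
for n in("scene","top"): pickle.dump(bot.camera(n),open(n+tag+".pkl","wb"))
print(bot.get_obs()["ee_pos"])
E
python3 look.py 1
python3 - <<'E'
from h import *
cv2.imwrite("pics/m3.png",np.hstack([tile(ld("top1"),345,213),tile(ld("scene1"),169,188)]))
E
```

```text
[ 0.49913975 -0.269359    0.03985178]
```

View pics/m3.png

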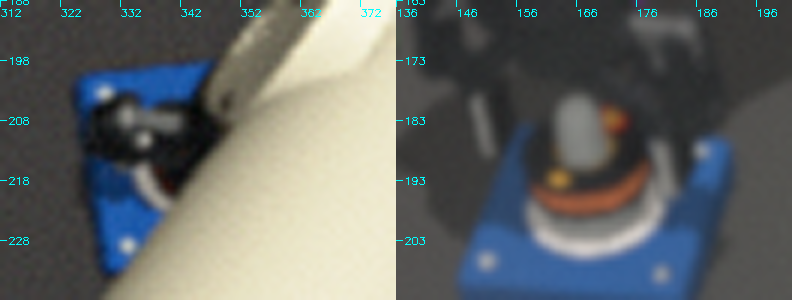

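The scene view shows the fingers straddling the coil (tips near tile pixels (488,157) and (668,205)), but about 3 mm too far towards -y. This matches the TCP reading, so I correct it and grip.

play_rows:
  steps:
    - [[0.002,-0.0035,0.003,0],[0,0,0,0],[0,0,0,0],[0,0,0,0],[0,0,0,0]]

```text
time: 2.7
ee_pos: [0.5003, -0.2654, 0.0353]
tcp_rot: [180.0, 0.0, 0.0]
wrist_force: [0.3, -0.2, -0.3]
opening: 0.0849
grasp_force: 0.0
```

play_rows:
  steps:
    - [[0,0,0,0],[0,0,0,0],[0,0,0,0],[0,0,0,0],[0,0,0,0]]
  gripper: 0.05
  squeeze: 25

```text
time: 3.12
ee_pos: [0.5004, -0.2655, 0.0356]
tcp_rot: [180.0, -0.0, -0.0]
wrist_force: [-1.3, 0.1, 4.4]
opening: 0.0597
grasp_force: 27.3
```

play_rows:
  steps:
    - [[0,0,0,0],[0,0,0,0],[0,0,0,0],[0,0,0,0],[0,0,0,0]]

```text
time: 3.53
ee_pos: [0.5004, -0.2655, 0.0357]
tcp_rot: [180.0, -0.0, -0.0]
wrist_force: [-1.4, -0.9, 4.8]
opening: 0.0598
grasp_force: 27.3
```

play_rows:
  steps:
    - [[0,0,-0.01,0],[0,0,-0.01,0],[0,0,-0.015,0],[0,0,-0.02,0],[0,0,-0.02,0]]

```text
time: 3.95
ee_pos: [0.5, -0.265, 0.1115]
tcp_rot: [-179.9, 0.0, 0.0]
wrist_force: [0.1, -0.3, -0.9]
opening: 0.0595
grasp_force: 28.3
```

play_rows:
  steps:
    - [[0,0,-0.01,0],[0.01,-0.04,0,0],[0.01,-0.04,0,0],[0.01,-0.04,0,0],[0.01,-0.04,0,0]]

```text
time: 4.37
ee_pos: [0.5404, -0.1038, 0.1206]
tcp_rot: [-180.0, -0.0, -0.1]
wrist_force: [1.0, -0.6, -1.2]
opening: 0.0597
grasp_force: 28.3
```

play_rows:
  steps:
    - [[0.01,-0.04,0,0],[0.0025,-0.04,0,0],[0,-0.024,0,0],[0,0,0,0],[0,0,0,0]]

```text
time: 4.78
ee_pos: [0.5527, 0.0001, 0.1204]
tcp_rot: [-180.0, 0.0, 0.2]
wrist_force: [0.3, -1.1, -0.9]
opening: 0.0598
grasp_force: 28.4
```

play_rows:
  steps:
    - [[0,0,0,0],[0,0,0,0],[0,0,0,0],[0,0,0,0],[0,0,0,0]]

```text
time: 5.2
ee_pos: [0.5528, -0.0021, 0.1203]
tcp_rot: [180.0, 0.0, -0.1]
wrist_force: [0.3, -0.2, -1.8]
opening: 0.0596
grasp_force: 28.4
```

```bash
python3 look.py 2
python3 - <<'E'
from h import *
s=ld("scene2");t=ld("top2")
mont("pics/m4.png",[tile(s,250,205),tile(t,266,190),tile(s,250,238),tile(t,266,150)])
print(proj(s,[[.553,-.0015,.135]]))
E
```

```text
[ 0.55280665 -0.00186357  0.12027108]
[[249.99202226 203.24465561]]
```

View pics/m4.png

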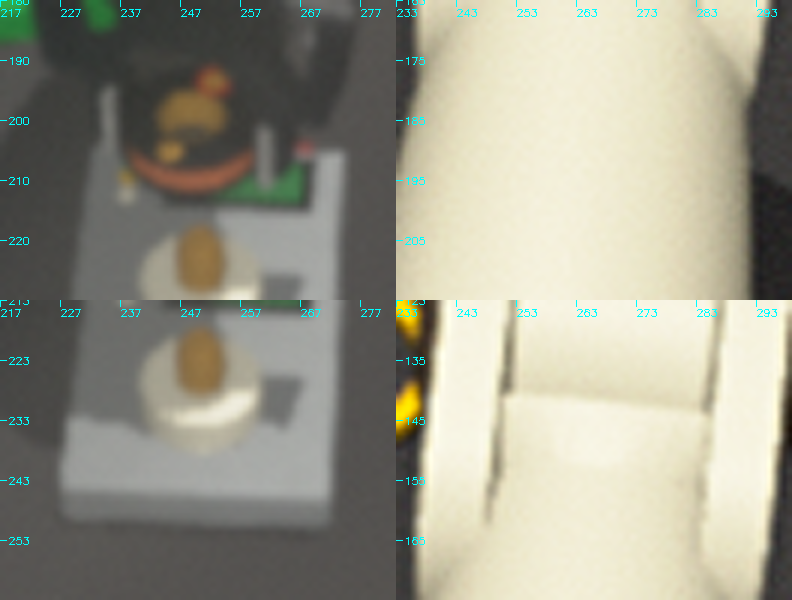

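Run:
```python
from h import *
s=ld("scene2")
T=lambda x,y,u0,v0:(u0+x/6-.5,v0+y/6-.5)
print("bore",atz(s,T(192.5,115,217,180),.1527)); print("contacts",atz(s,T(171,152,217,180),.1527),atz(s,T(213,82,217,180),.1527))
a=atz(s,T(130,150,217,180),.15);b=atz(s,T(255,150,217,180),.15);print(a,b)
# model overlay of circles
for nm,c,z,r in(("coil",(.553,-.002),.1527,.03),("bore",(.553,-.002),.1527,.013),("coilbot",(.553,-.002),.1347,.03),("seat",(.553,-.002),.05,.027),("postcyl",(.553,-.002),.068,.011)):
    th=np.linspace(0,2*np.pi,60);p=proj(s,np.c_[c[0]+r*np.cos(th),c[1]+r*np.sin(th),0*th+z])
    print(nm,"tile1 x",((p[:,0].min()-216.5)*6).round(),((p[:,0].max()-216.5)*6).round(),"y",((p[:,1].min()-179.5)*6).round(),((p[:,1].max()-179.5)*6).round())
```

```text
bore [ 0.55531232 -0.00396858  0.1527    ]
contacts [ 0.57838283 -0.00517215  0.1527    ] [ 0.53403881 -0.00233735  0.1527    ]
[ 0.58005017 -0.0226225   0.15      ] [0.56412624 0.02638433 0.15      ]
coil tile1 x 127.0 271.0 y 63.0 164.0
bore tile1 x 168.0 230.0 y 91.0 134.0
coilbot tile1 x 129.0 271.0 y 93.0 194.0
seat tile1 x 144.0 265.0 y 233.0 323.0
postcyl tile1 x 178.0 229.0 y 231.0 268.0
```

play_rows:
  steps:
    - [[-0.001,-0.0013,0.02,0],[0,0,0.02,0],[0,0,0.01,0],[0,0,0,0],[0,0,0,0]]

```text
time: 5.72
ee_pos: [0.5516, -0.0002, 0.0703]
tcp_rot: [-180.0, 0.1, -0.0]
wrist_force: [-0.4, 1.0, -0.7]
opening: 0.0595
grasp_force: 28.4
```

play_rows:
  steps:
    - [[0,0,0.003,0],[0,0,0.003,0],[0,0,0.003,0],[0,0,0.003,0],[0,0,0.002,0]]

```text
time: 6.13
ee_pos: [0.5518, -0.0001, 0.0561]
tcp_rot: [-180.0, -0.0, 0.0]
wrist_force: [0.2, 0.5, -0.9]
opening: 0.0597
grasp_force: 28.4
```

On the post without contact force; continue.

play_rows:
  steps:
    - [[0,0,0.003,0],[0,0,0.003,0],[0,0,0.003,0],[0,0,0.003,0],[0,0,0.002,0]]

```text
time: 6.55
ee_pos: [0.5513, -0.0003, 0.0417]
tcp_rot: [180.0, 0.1, -0.0]
wrist_force: [-5.3, -3.7, 2.4]
opening: 0.0596
grasp_force: 28.5
```

play_rows:
  steps:
    - [[0,0,0.002,0],[0,0,0.002,0],[0,0,0.001,0],[0,0,0.0007,0],[0,0,0,0]]

```text
time: 6.97
ee_pos: [0.5513, -0.0003, 0.0362]
tcp_rot: [180.0, 0.1, -0.0]
wrist_force: [-4.6, -3.5, 1.3]
opening: 0.0594
grasp_force: 28.5
```

play_rows:
  steps:
    - [[-0.001,0.0008,0,0],[0,0,0,0],[0,0,0.0007,0],[0,0,0.0007,0],[0,0,0,0]]

```text
time: 7.38
ee_pos: [0.5513, -0.0007, 0.0357]
tcp_rot: [-180.0, -0.1, 0.0]
wrist_force: [-1.5, 1.1, 1.9]
opening: 0.06
grasp_force: 28.6
```

play_rows:
  steps:
    - [[0,0,0.0007,0],[0,0,0.0007,0],[0,0,0,0],[0,0,0,0],[0,0,0,0]]

```text
time: 7.8
ee_pos: [0.5513, -0.0008, 0.0356]
tcp_rot: [-180.0, -0.1, 0.0]
wrist_force: [-5.4, 0.6, 13.8]
opening: 0.0597
grasp_force: 29.2
```

Seated: z = 0.0356, the same as on the hub, with 14 N up. Release.

play_rows:
  steps:
    - [[0,0,0,0],[0,0,0,0],[0,0,0,0],[0,0,0,0],[0,0,0,0]]
  gripper: 0.085

```text
time: 8.22
ee_pos: [0.5507, -0.0009, 0.0335]
tcp_rot: [-180.0, 0.0, -0.0]
wrist_force: [-0.3, -0.7, 0.3]
opening: 0.0846
grasp_force: 0.0
```

play_rows:
  steps:
    - [[0,0,0,0],[0,0,-0.01,0],[0,0,-0.03,0],[0,0,-0.04,0],[0,0,-0.04,0]]

```text
time: 8.63
ee_pos: [0.55, -0.0009, 0.1553]
tcp_rot: [180.0, 0.1, -0.0]
wrist_force: [2.0, 0.1, -0.1]
opening: 0.0848
grasp_force: 0.0
```

play_rows:
  steps:
    - [[0,0,-0.04,0],[0,0,-0.03,0],[0,-0.04,-0.015,0],[0,-0.04,0,0],[0,-0.04,0,0]]

```text
time: 9.05
ee_pos: [0.5511, 0.0615, 0.2424]
tcp_rot: [-177.5, -0.1, 5.1]
wrist_force: [0.1, 0.3, -1.2]
opening: 0.085
grasp_force: 0.0
```

play_rows:
  steps:
    - [[0,-0.04,0,0],[0,-0.04,0,0],[0.003,-0.04,0,0],[0.003,-0.021,0,0],[0,0,0,0]]

```text
time: 9.47
ee_pos: [0.549, 0.1364, 0.2496]
tcp_rot: [-174.6, 0.0, 11.3]
wrist_force: [0.6, -0.7, -0.8]
opening: 0.0849
grasp_force: 0.0
```

```bash
python3 look.py 3
python3 - <<'E'
from h import *
s=ld("scene3");t=ld("top3")
mont("pics/m5.png",[tile(s,250,222),tile(t,266,190),tile(s,348,235),tile(s,350,200)])
E
```

```text
[0.54888894 0.13460816 0.24901372]
```

View pics/m5.png

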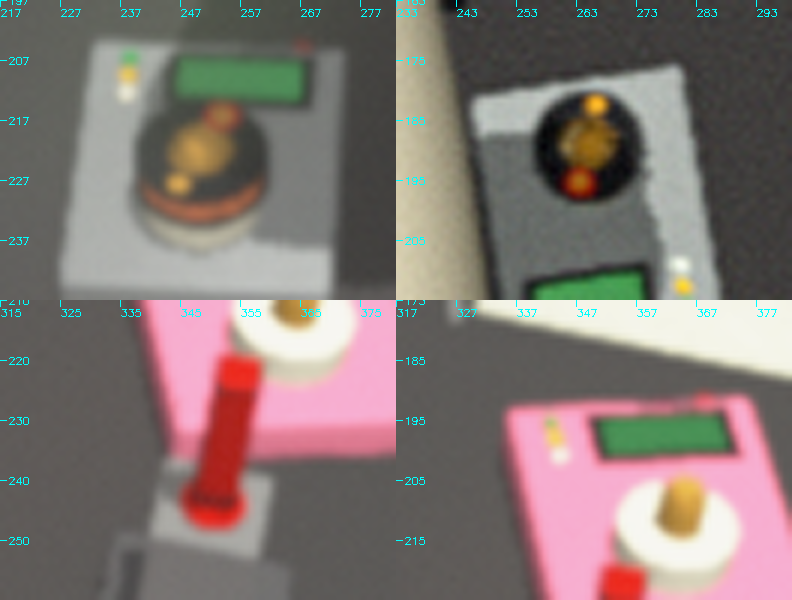

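The coil sits flat on the seat: the scene tile shows it level on the white rim, and the top view has the red contact at about (263,195). The tool tilted on the move, so I check the joints.

Run:
```python
from workcell import bot
from h import *
o=bot.get_obs();print(o["q"].round(2),o["qd"].round(1),o["ee_pos"],o["tcp_rot"])
s=ld("scene3");t=ld("top3")
T=lambda x,y,u0,v0:(u0+x/6-.5,v0+y/6-.5)
print("nestTop contact",atz(t,T(579-396,183,233,165),.068),"plain",atz(t,T(597-396,104,233,165),.068))
print("scene contact",atz(s,T(222,115,217,197),.068),"plain",atz(s,T(179,183,217,197),.068))
```

```text
[ 11.1    7.51  14.68  97.25   5.31 179.95] [-1.  -0.3 -0.6 -0.1 -0.   0. ] [0.54888894 0.13460816 0.24901372] [-1.74689939e+02  7.27656854e-02  1.11582884e+01]
nestTop contact [0.53158012 0.00319668 0.068     ] plain [ 0.57606425 -0.00199897  0.068     ]
scene contact [ 0.53190826 -0.0007084   0.068     ] plain [ 0.57578484 -0.00525714  0.068     ]
```

Joint 6 is at its 180° limit, so I turn the tool to yaw ≈ 90° (the handle is square).

play_rows:
  steps:
    - [[0,0,0,-0.12],[0,0,0,-0.12],[0,0,0,-0.12],[0,0,0,-0.12],[0,0,0,0]]

```text
time: 9.98
ee_pos: [0.5488, 0.1337, 0.2488]
tcp_rot: [-175.3, -2.4, 38.8]
wrist_force: [-0.0, -0.1, -0.1]
opening: 0.085
grasp_force: 0.0
```

Run:
```python
from workcell import bot
o=bot.get_obs();print(o["q"].round(2),o["ee_pos"],o["tcp_rot"])
```

```text
[ 11.01   7.48  14.63  97.24   5.32 152.12] [0.5488448  0.13369059 0.24884981] [-175.25524333   -2.40449322   38.78159201]
```

The command keeps a 5.3° tilt about roughly world x. With the fingers closing along world x (yaw 90°) that tilt lies in the pad plane, so it does no harm to an upright pen grip. I finish the turn and compute moves with the true tool axes.

play_rows:
  steps:
    - [[0,0,0,-0.1117],[0,0,0,-0.1117],[0,0,0,-0.1117],[0,0,0,-0.1117],[0,0,0,-0.1117]]

```text
time: 10.4
ee_pos: [0.5488, 0.134, 0.2489]
tcp_rot: [-177.2, -4.5, 70.5]
wrist_force: [-0.5, -0.6, 0.1]
opening: 0.085
grasp_force: 0.0
```

play_rows:
  steps:
    - [[0,0,0,-0.1117],[0,0,0,-0.1117],[0,0,0,-0.1117],[0,0,0,0],[0,0,0,0]]

```text
time: 10.82
ee_pos: [0.5488, 0.1343, 0.2489]
tcp_rot: [-178.8, -5.2, 89.4]
wrist_force: [-0.1, 0.8, 0.5]
opening: 0.085
grasp_force: 0.0
```

```bash
cat > tool.py <<'E'
import sys
from workcell import bot
from h import *
o=bot.get_obs(); M=R.from_euler("xyz",o["tcp_rot"],degrees=True); print(o["q"].round(1),o["ee_pos"].round(4),o["tcp_rot"].round(2),o["wrist_force"].round(2),o["time"])
print(M.as_matrix().round(4))
for a in sys.argv[1:]:
    d=np.array(eval(a))-o["ee_pos"]; print(a,"tool delta",M.inv().apply(d).round(4))
E
python3 tool.py "(.559,.2615,.25)" "(.559,.2615,.18)"
```

```text
[ 11.1   7.5  14.6  97.2   5.3 101.6] [0.5488 0.1343 0.2489] [-178.84   -5.21   89.41] [-0.1   0.79  0.52] 10.8167
[[ 0.0103  0.9998 -0.0193]
 [ 0.9958 -0.0085  0.091 ]
 [ 0.0908 -0.0201 -0.9957]]
(.559,.2615,.25) tool delta [0.1269 0.0091 0.0103]
(.559,.2615,.18) tool delta [0.1206 0.0105 0.08  ]
```

```bash
python3 tool.py "(.5576,.2639,.235)" "(.5576,.2639,.11)"
```

```text
[ 11.1   7.5  14.6  97.2   5.3 101.6] [0.5488 0.1343 0.2489] [-178.84   -5.21   89.41] [-0.1   0.79  0.52] 10.8167
[[ 0.0103  0.9998 -0.0193]
 [ 0.9958 -0.0085  0.091 ]
 [ 0.0908 -0.0201 -0.9957]]
(.5576,.2639,.235) tool delta [0.1279 0.0079 0.0254]
(.5576,.2639,.11) tool delta [0.1166 0.0105 0.1499]
```

play_rows:
  steps:
    - [[0.032,0.002,0.0063,0],[0.032,0.002,0.0063,0],[0.032,0.002,0.0064,0],[0.032,0.002,0.0064,0],[0,0,0,0]]

```text
time: 11.23
ee_pos: [0.5563, 0.2688, 0.2334]
tcp_rot: [-178.8, -5.3, 89.6]
wrist_force: [0.8, -1.1, 0.5]
opening: 0.085
grasp_force: 0.0
```

play_rows:
  steps:
    - [[0,0,0,0],[0,0,0,0],[0,0,0,0],[0,0,0,0],[0,0,0,0]]

```text
time: 11.65
ee_pos: [0.557, 0.2637, 0.2355]
tcp_rot: [-178.9, -5.2, 89.7]
wrist_force: [-1.1, 0.8, -0.4]
opening: 0.0849
grasp_force: 0.0
```

```bash
python3 tool.py "(.5576,.2639,.11)"; python3 look.py 4
```

```text
[ 22.9  13.3  19.8  95.4   5.2 113.2] [0.557  0.2637 0.2355] [-178.91   -5.24   89.69] [-1.13  0.77 -0.37] 11.65
[[ 0.0054  0.9998 -0.0186]
 [ 0.9958 -0.0037  0.0914]
 [ 0.0913 -0.019  -0.9956]]
(.5576,.2639,.11) tool delta [-0.0113  0.003   0.125 ]
[0.55689126 0.26401466 0.23537986]
```

play_rows:
  steps:
    - [[-0.0023,0.0006,0.025,0],[-0.0023,0.0006,0.025,0],[-0.0023,0.0006,0.025,0],[-0.0022,0.0006,0.025,0],[-0.0022,0.0006,0.025,0]]

```text
time: 12.17
ee_pos: [0.5573, 0.2645, 0.1086]
tcp_rot: [-178.9, -5.2, 89.8]
wrist_force: [0.1, 0.2, 0.6]
opening: 0.0851
grasp_force: 0.0
```

play_rows:
  steps:
    - [[0,0,0,0],[0,0,0,0],[0,0,0,0],[0,0,0,0],[0,0,0,0]]
  gripper: 0.03
  squeeze: 40

```text
time: 12.58
ee_pos: [0.5581, 0.2651, 0.1116]
tcp_rot: [-179.0, -5.3, 89.8]
wrist_force: [-0.7, 0.8, 0.0]
opening: 0.0299
grasp_force: 0.0
```

```bash
python3 tool.py "(.5576,.2639,.11)"; python3 look.py 5;python3 - <<'E'
from h import *
s=ld("scene5");t=ld("top5")
cv2.imwrite("pics/m6.png",np.hstack([tile(s,350,230,66,70,6),tile(t,185,178,66,70,6)]))
E
```

```text
[ 23.   12.3   4.9  81.4   5.2 113.2] [0.5581 0.2651 0.1116] [-179.03   -5.29   89.83] [-0.7   0.77  0.03] 12.5833
[[ 0.003   0.9999 -0.0167]
 [ 0.9957 -0.0014  0.0923]
 [ 0.0923 -0.0169 -0.9956]]
(.5576,.2639,.11) tool delta [-0.0014 -0.0005  0.0014]
[0.55778981 0.26502469 0.11082602]
```

View pics/m6.png

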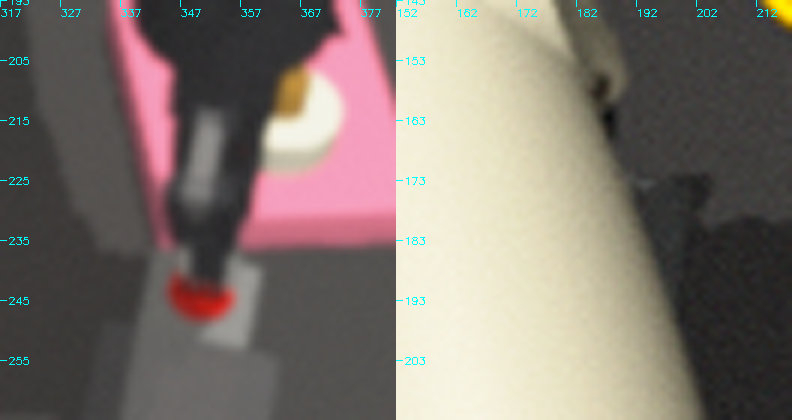

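The front finger is over the red guard (tile pixel (202,295)), centred on the handle. Close.

play_rows:
  steps:
    - [[-0.001,0,0,0],[0,0,0,0],[0,0,0,0],[0,0,0,0],[0,0,0,0]]
  gripper: 0.005
  squeeze: 40

```text
time: 13.1
ee_pos: [0.5581, 0.2639, 0.1104]
tcp_rot: [-179.0, -5.3, 89.8]
wrist_force: [3.1, -1.4, 6.2]
opening: 0.0176
grasp_force: 39.7
```

play_rows:
  steps:
    - [[0,0,0,0],[0,0,0,0],[0,0,0,0],[0,0,0,0],[0,0,0,0]]

```text
time: 13.52
ee_pos: [0.5581, 0.2639, 0.1104]
tcp_rot: [-179.0, -5.3, 89.8]
wrist_force: [3.6, -1.1, 5.8]
opening: 0.018
grasp_force: 39.7
```

```bash
python3 tool.py "(.558,.264,.2)"
```

```text
[ 22.9  12.3   4.7  81.3   5.2 113.1] [0.5581 0.2639 0.1104] [-179.01   -5.26   89.82] [ 3.62 -1.06  5.76] 13.5167
[[ 0.0032  0.9998 -0.0171]
 [ 0.9958 -0.0016  0.0918]
 [ 0.0917 -0.0173 -0.9956]]
(.558,.264,.2) tool delta [ 0.0083 -0.0016 -0.0892]
```

play_rows:
  steps:
    - [[0.0008,-0.0002,-0.009,0],[0.0017,-0.0003,-0.018,0],[0.0018,-0.0003,-0.02,0],[0.0018,-0.0003,-0.02,0],[0.0018,-0.0003,-0.02,0]]

```text
time: 13.93
ee_pos: [0.5568, 0.2636, 0.1969]
tcp_rot: [-178.7, -5.2, 89.8]
wrist_force: [-0.2, 0.0, -1.4]
opening: 0.0175
grasp_force: 38.9
```

play_rows:
  steps:
    - [[0.0009,-0.0002,-0.01,0],[0,0,0,0],[0,0,0,0],[0,0,0,0],[0,0,0,0]]

```text
time: 14.35
ee_pos: [0.557, 0.2635, 0.2051]
tcp_rot: [-178.7, -5.2, 89.8]
wrist_force: [-0.5, 0.2, -1.3]
opening: 0.017
grasp_force: 39.0
```

```bash
python3 tool.py "(.531,.004,.2)"
```

```text
[ 22.9  12.8  15.8  92.2   5.3 113.1] [0.557  0.2635 0.2051] [-178.74   -5.18   89.81] [-0.54  0.24 -1.25] 14.35
[[ 0.0034  0.9998 -0.0217]
 [ 0.9959 -0.0014  0.0903]
 [ 0.0902 -0.0219 -0.9957]]
(.531,.004,.2) tool delta [-0.259  -0.0256 -0.0178]
```

```bash
python3 - <<'E'
from h import *
print(atz(ld("top3"),(264.6,189.1),.068))
E
python3 tool.py "(.5315,.0033,.2)"
```

```text
[5.51508826e-01 5.78237746e-05 6.80000000e-02]
[ 22.9  12.8  15.8  92.2   5.3 113.1] [0.557  0.2635 0.2051] [-178.74   -5.18   89.81] [-0.54  0.24 -1.25] 14.35
[[ 0.0034  0.9998 -0.0217]
 [ 0.9959 -0.0014  0.0903]
 [ 0.0902 -0.0219 -0.9957]]
(.5315,.0033,.2) tool delta [-0.2597 -0.0251 -0.0178]
```

play_rows:
  steps:
    - [[-0.0371,-0.0036,-0.0025,0],[-0.0371,-0.0036,-0.0025,0],[-0.0371,-0.0036,-0.0025,0],[-0.0371,-0.0036,-0.0025,0],[-0.0371,-0.0036,-0.0025,0]]

```text
time: 14.77
ee_pos: [0.5383, 0.0764, 0.2016]
tcp_rot: [-178.8, -5.2, 89.8]
wrist_force: [1.3, 0.2, -0.3]
opening: 0.0178
grasp_force: 39.1
```

play_rows:
  steps:
    - [[-0.0371,-0.0036,-0.0025,0],[-0.0371,-0.0036,-0.0025,0],[0,0,0,0],[0,0,0,0],[0,0,0,0]]

```text
time: 15.18
ee_pos: [0.5317, 0.0037, 0.2004]
tcp_rot: [-178.8, -5.3, 89.8]
wrist_force: [0.4, 1.5, -0.2]
opening: 0.0176
grasp_force: 39.2
```

```bash
python3 tool.py "(.5315,.0033,.185)" "(.5315,.0033,.174)"
```

```text
[-2.4  3.2  4.7 92.8  5.2 87.7] [0.5317 0.0037 0.2004] [-178.83   -5.25   89.77] [ 0.42  1.47 -0.23] 15.1833
[[ 0.004   0.9998 -0.0201]
 [ 0.9958 -0.0022  0.0916]
 [ 0.0916 -0.0204 -0.9956]]
(.5315,.0033,.185) tool delta [-0.0018  0.0001  0.0153]
(.5315,.0033,.174) tool delta [-0.0028  0.0003  0.0263]
```

play_rows:
  steps:
    - [[-0.0014,0.0001,0.013,0],[-0.0014,0.0002,0.0133,0],[0,0,0,0],[0,0,0,0],[0,0,0,0]]

```text
time: 15.6
ee_pos: [0.5318, 0.0041, 0.1752]
tcp_rot: [-178.9, -5.2, 89.9]
wrist_force: [0.3, 0.8, -1.5]
opening: 0.0178
grasp_force: 39.1
```

```bash
python3 look.py 6;python3 - <<'E'
from h import *
s=ld("scene6");t=ld("top6")
cv2.imwrite("pics/m7.png",np.hstack([tile(s,250,205,66,70,6),tile(t,264,190,66,70,6)]))
for p in((.5315,.0014,.068),(.5315,.0014,.0796),(.5315,.0014,.14)): print((proj(s,p)-[216.5,169.5])*6,(proj(t,p)-[230.5,154.5])*6+[396,0])
E
python3 tool.py
```

```text
[0.53201928 0.00369875 0.17549509]
[[226.79945127 277.43533582]] [[594.31686923 243.48971859]]
[[226.34838963 259.40541088]] [[594.59685918 238.92671252]]
[[223.89742345 161.43490662]] [[596.15151529 213.59042769]]
[-2.4  2.9  1.6 89.9  5.2 87.6] [0.532  0.0037 0.1755] [-178.94   -5.23   89.87] [ 0.08  0.68 -0.55] 15.7
[[ 2.200e-03  9.998e-01 -1.830e-02]
 [ 9.958e-01 -5.000e-04  9.120e-02]
 [ 9.120e-02 -1.840e-02 -9.957e-01]]
```

View pics/m7.png

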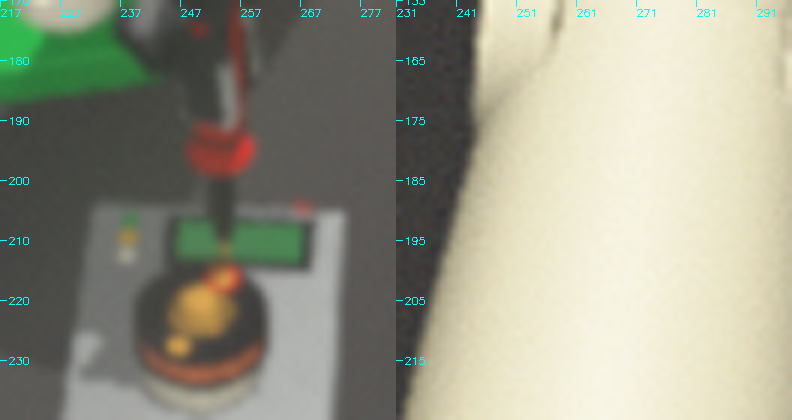

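The pen tip at about tile pixel (225,256) is directly above the red contact at (224.5,277.5), and the guard and nose line up with it. Lower.

play_rows:
  steps:
    - [[-0.0004,0.0001,0.005,0],[-0.0004,0.0001,0.005,0],[0,0,0,0],[0,0,0,0],[0,0,0,0]]

```text
time: 16.12
ee_pos: [0.5316, 0.0032, 0.1646]
tcp_rot: [-178.9, -5.2, 89.8]
wrist_force: [0.3, 0.5, -0.9]
opening: 0.0175
grasp_force: 39.1
```

play_rows:
  steps:
    - [[0,0,0,0],[0,0,0,0],[0,0,0,0],[0,0,0,0],[0,0,0,0]]

```text
time: 16.53
ee_pos: [0.5317, 0.0033, 0.1647]
tcp_rot: [-178.9, -5.2, 89.8]
wrist_force: [0.1, 0.5, -0.3]
opening: 0.0172
grasp_force: 39.1
```

```bash
python3 tool.py "(.5317,.0035,.1575)"
```

```text
[-2.4  2.9  0.3 88.8  5.2 87.6] [0.5317 0.0033 0.1647] [-178.89   -5.23   89.82] [ 0.13  0.54 -0.34] 16.5333
[[ 0.0032  0.9998 -0.0191]
 [ 0.9958 -0.0014  0.0912]
 [ 0.0912 -0.0193 -0.9956]]
(.5317,.0035,.1575) tool delta [-0.0004  0.0001  0.0072]
```

play_rows:
  steps:
    - [[-0.0002,0,0.002,0],[-0.0002,0.0001,0.002,0],[-0.0001,0,0.002,0],[-0.0001,0,0.0012,0],[0,0,0,0]]

```text
time: 16.95
ee_pos: [0.5317, 0.0033, 0.1572]
tcp_rot: [-178.9, -5.2, 89.8]
wrist_force: [0.6, 0.3, 2.2]
opening: 0.0175
grasp_force: 39.4
```

play_rows:
  steps:
    - [[0,0,0,0],[0,0,0,0],[0,0,0,0],[0,0,0,0],[0,0,0,0]]

```text
time: 17.37
ee_pos: [0.5317, 0.0033, 0.1575]
tcp_rot: [-178.9, -5.2, 89.8]
wrist_force: [0.5, -0.4, 1.2]
opening: 0.0177
grasp_force: 39.4
```

```bash
python3 look.py 7
python3 - <<'E'
from h import *
from workcell import bot
F=[];Z=[]
for i in range(12):
    s=bot.camera("scene"); o=bot.get_obs(); F.append(o["wrist_force"]); Z.append(o["ee_pos"])
    I=s["img"].astype(float) if i==0 else I+s["img"]
print(np.mean(F,0),np.std(F,0),np.mean(Z,0))
s["img"]=np.clip(I/12*1.7,0,255).astype(np.uint8)
cv2.imwrite("pics/m8.png",tile(s,252,210,60,56,10))
for n,p in (("contact",(.5315,.0014,.068)),("bench up",(.5315,.0014,.15))): print(n,(proj(s,p)-[221.5,181.5])*10)
E
```

```text
[0.53169615 0.00332395 0.157432  ]
[ 0.59795356 -0.47932416  1.00605129] [0.37136875 0.31139913 0.35554949] [0.53167586 0.00334211 0.15740853]
contact [[327.99908545 342.39222637]]
bench up [[322.45706817 120.86561708]]
```

View pics/m8.png

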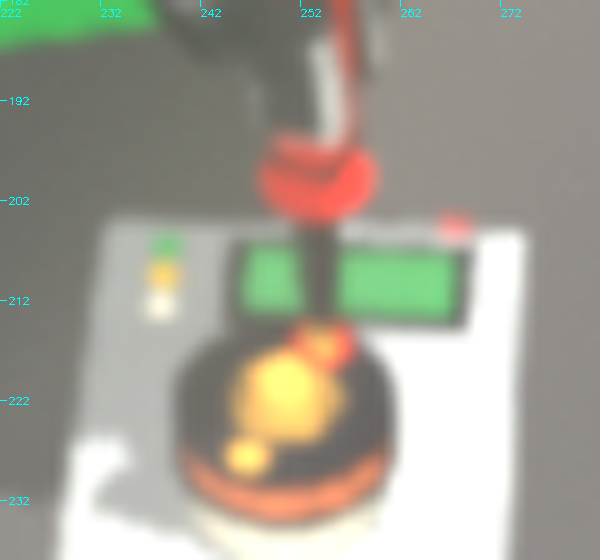

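The nose is laterally centred on the red ring (x≈321 vs 322). The spring force is about 1.75 N net of the pen's weight, which is 5 mm of 10. Hand in.

```bash
python3 -c "
from workcell import bot
print(bot.job_done())"
```

```text
the job is handed in; nothing more can be done
None
```

I handed the job in at about 18 s. The coil is fully seated on the grey tester's post and released. The pen is still gripped upright on the red-ringed contact with its tip about half-way in (about 1.75 N); the hand-in gave no verdict.

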